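# Screw the lid back on the sugar jar

## Robot

A 7-joint arm with a two-finger parallel gripper is mounted at the origin on the work surface. World frame = base frame: x ahead of the robot, y to its left, z up, the work surface at z = 0. Lengths are in m, angles in degrees, forces in N, time in s.
With the tool pointing down it reaches from about 0.4 to 0.9 m from the base axis. Payload 5.6 kg.
Tool frame: the origin (TCP) lies on the centre line of the jaws, within the pads' length; the fingertips stand 17 mm ahead of it and the grasp point (between the pads) lies 2 mm behind it; z points along the fingers, y is the line along which they close (so a half turn about z gives the same grasp; the last joint's range is limited). The gripper opens to 92 mm and grips with 3 to 60 N. Pads are 20 mm wide; open, the fingers measure 128 mm over their backs; the gripper's body (75 mm by 189 mm) begins 69 mm behind the grasp point.
Start: joints at [-65.489, 26.786, -0.665, 91.828, 0.344, 61.387, -3.226], TCP at [0.295, 0.579, 0.232] pointing down, gripper open.
Joint ranges: [-144.91, 144.91], [-17.63, 115.5], [-89.93, 88.59], [15.96, 139.68], [-74.01, 254.01], [8.47, 105.57], [-167.45, 167.45]. Speed limits (degrees/s): [147.25, 147.25, 180, 180, 180, 180, 180].

## Interface

Orientations are given as [roll, pitch, yaw] about the fixed x, y, z axes, in that order (R = Rz(yaw) Ry(pitch) Rx(roll)).
In Python, from cell import manip gives the robot as it stands. The module is installed in compiled form; this text tells all that it offers.
- The arm moves only by the tool play_rows, never from a script. Its argument "steps" is a list of rows, each an object of numbers: "fingers": the opening, from 0 (shut) to 1 (fully open); "tx", "ty", "tz": the shift along the tool's x, y, z in units of 7.5 cm (1.0 is 7.5 cm); "turn": the turn about the tool's z in units of 90 degrees (1.0 is 90 degrees). In form: [{"fingers": .., "tx": .., "ty": .., "tz": .., "turn": ..}, ...]. A call has 1 to 8 rows; each row shifts and turns the commanded pose from where the row before left it, along the tool's axes as they then stand; what a row does not reach is not made up. A row lasts 1/10 s, in which the tool goes at most 50 mm and 8.59 degrees, less where a joint would pass 70% of its speed; a pose out of reach is approached as far as the arm can. A call with a number of a shift or a turn outside -1 to 1 is refused whole. A call with a gripper value outside its range is refused whole. The fingers move at their own pace and stop on an object; "force" is the grip in N (left out, the last holds). Time passes only in rows, so rows that do not move let the fingers close. It gives the time, the measured TCP pose, the force, the opening and the grip force at its end, in the units of the state.
- manip.get_state(): the state, without advancing time (a new reading comes with each control period).
- manip.camera(name): name is "side" or "top"; returns a dict with "pixels" (400x640x3 uint8, red, green, blue), "depth" (400x640 float32, m along the optical axis (not along the pixel's ray), 0 where there is no reading), "camera_matrix" (3x3 intrinsics, pixels), "world_to_cam" (4x4, takes a point from world to camera coordinates). Camera axes: x right, y up, looking along -z (the intrinsics and any distortion apply to the point x, -y, -z); pixel columns grow to the right and rows downward; lengths in m; the calibration is good to about 2 mm. A picture is of the moment at which its call begins.
- manip.job_done(): hands the job in; it is judged then, once.
The state is a dict: "t": time; "joint_pos": joint angles; "dq": joint speeds; "joint_efforts": joint torques, N m; "tcp_pos": TCP position; "tcp_rot": TCP orientation; "wrist_force": force on the tool from outside, world axes, zero at the start; "wrist_torque": the same for the moment, N m; "finger_gap": finger opening in m; "grip_force": force on a finger pad.
Only numpy, scipy, OpenCV 4.12 (cv2) and the standard library are available. Lean on these libraries where they do the work, as an engineer would, in place of code of your own. Each camera call takes 0.05 s, during which the arm holds its last target. There are 200 camera calls.

## Task

Take the steel lid out of the little wooden stand, lay it flat and mouth-down on the coaster and let go, then take it again by its rim and screw it fully home on the white ceramic sugar jar. Set it level on the neck, turn it back (anticlockwise) as far as it needs to drop into the thread start, then tighten it clockwise to the stop. Leave the other things on the table where they are.

Things in the scene. Friction and masses are not known exactly. Their poses are not given: they have to be found in the camera images.
- lid: round steel screw lid, a cup 66 mm across and 30 mm high with closed flat top, wall and top 3 mm thick, ~80 g. Origin: centre of the open rim; z along its axis from mouth to closed top. It starts standing on edge in the stand, mouth away from the robot, its upper 44 mm clear: pinch it there from above, across its 30 mm height. On edge on a surface it topples flat if leaned over 25 degrees.
- lid_top (a point): centre of the lid's closed top, 30 mm along lid z from the open rim. Once mouth-down the lid can be gripped across its rim (66 mm) at any yaw.
- lid_pin (a point): inner end of one of the lid's three thread pins, on the lid's x axis, 24 mm from the lid's axis and 6 mm above the open rim. Pins are radial, 5 mm thick, at 0, 120 and 240 degrees (anticlockwise from above) from lid x; inner wall radius 30 mm.
- stand: low wooden stand, 66 mm by 100 mm, 30 mm high, fixed, whose 33.6 mm wide slot runs along its y axis and has its floor 8 mm above the table; the lid stands in the middle of it, lid axis along the stand's x axis. Origin: centre of its underside.
- coaster: round orange silicone coaster, 120 mm in diameter, 5 mm thick, fixed on the table. Origin: centre of its underside.
- jar: square white ceramic jar (90 mm) held fast in a square wooden caddy (120 mm, 30 mm high); fixed, cannot turn. Origin: centre of the underside, on the neck axis; z up. Shoulder 100 mm up, neck 44 mm in diameter. Three-start thread, outer radius 28.2 mm, repeated every 120 degrees; angles below are anticlockwise from jar x, seen from above, heights from the underside.
- jar_mouth (a point): centre of the top of the jar's neck, 135.5 mm up; the uppermost 5 mm of the neck taper from 44 to 35 mm in diameter
- jar_ridge (a point): middle of the level top (129.3 mm up) of one thread ridge, which spans -5.6 to 62.4 degrees and ends clockwise in an upright stop (-18.6 to -5.6 degrees, 2.5 mm higher). A lid with its pins on the ridges rests with its rim 125.8 mm up; it turns clockwise only to the stops, and anticlockwise till its pins reach the gaps.
- jar_gap (a point): floor (118.5 mm up) of the thread start, a gap from 62.4 to 101.4 degrees between a ridge and the next stop, at its middle. With its pins here (lid pin angle 68 to 96 degrees) the lid, let go or pressed lightly, drops 11 mm: rim 115 mm up. The stop bars turning back farther. The gaps lie anticlockwise of the ridges.
- jar_home (a point): on the neck axis 110 mm up: where the centre of the lid's rim is when fully home. From the gap, clockwise, the pins run under the ridges in a groove (1.8 mm play) whose floor falls 5 mm between 62 and -6 degrees, to the rigid stops; lid pins are then at 0, 120, 240 degrees (lid yaw = jar yaw, +120 or +240 degrees). It turns easily.
- clip_jar: bystander: clear glass jar with a hinged clip lid, 90 mm in diameter, 120 mm high, loose; leave it where it is. Origin under its centre.
- ashtray: bystander: round blue ceramic ashtray, 110 mm in diameter, 32 mm high, loose; leave it where it is. Origin under its centre.
- spoon: bystander: steel spoon 150 mm long lying on the table, loose; leave it where it is.
- tea_glass: bystander: amber tea glass, 60 mm in diameter, 85 mm high, loose; leave it where it is. Origin under its centre.
- remote: bystander: black remote control 165 by 45 by 18 mm, loose; leave it where it is. Origin under its centre.
There are look-alikes about, which are no part of the job. There is more than one size of the coaster; the one meant has the size given above. What is shaped like the lid but red is not meant.

How it is judged:
By the outcome, as a careful person would: the job done as asked, in the order asked, and still so for the second after the job is handed in, with the robot touching nothing.
It also fails if it takes over 67 s, if anything falls off the work surface, if the arm or the gripper's body presses on something with over 40 N, if the wrist force passes 120 N, or if a joint passes its speed limit or range.

## Working session

There is one attempt and no reset: what is moved stays moved. The work goes in short steps, Python scripts to look and compute and a tool call to move; the robot and the scene stay as the last step left them, time stands still between calls to the robot, and variables do not carry over. Pictures are saved under pics/ and viewed, at most 10 in all, crops included, and the job is handed in when it is done.

Besides the shell and the picture viewer there is one more tool, called after "Request:" as name(argument=value, ...) on one line, values as JSON. play_rows: Moves the arm, as the interface text tells. Its arguments: {"type":"object","properties":{"steps":{"type":"array"},"force":{"type":"number"}},"required":["steps"]}

```bash
mkdir -p pics
cat > h.py <<'E'
import numpy as np, cv2
from cell import manip
def cap(n):
    c=manip.camera(n); return c['pixels'].copy(),c['depth'],np.array(c['camera_matrix']),np.array(c['world_to_cam'])
def ray(K,T,u,v):
    d=np.array([(u-K[0,2])/K[0,0],-(v-K[1,2])/K[1,1],-1.0]); R=T[:3,:3]
    return -R.T@T[:3,3], R.T@d
def onz(K,T,u,v,z):
    o,d=ray(K,T,u,v); return o+d*(z-o[2])/d[2]
def cloud(D,K,T):
    v,u=np.mgrid[:400,:640]
    P=np.stack([(u-K[0,2])/K[0,0]*D,-(v-K[1,2])/K[1,1]*D,-D],-1)
    return (P-T[:3,3])@T[:3,:3]
def proj(K,T,p):
    q=T[:3,:3]@np.array(p)+T[:3,3]; return K[0,0]*q[0]/-q[2]+K[0,2], K[1,1]*-q[1]/-q[2]+K[1,2]
def save(n,im): cv2.imwrite('pics/'+n,im[:,:,::-1])
E
python3 - <<'E'
from h import *
for n in('top','side'):
    im,D,K,T=cap(n); save(n+'0.png',im); np.savez(n+'0.npz',im=im,D=D,K=K,T=T)
    print(n,K.tolist(),(-T[:3,:3].T@T[:3,3]).round(3),(T[:3,:3].T@[0,0,-1]).round(2))
print(manip.get_state())
E
```

```text
top [[384.75988859375167, 0.0, 317.0412182008086], [0.0, 384.75988859375167, 200.29340088938147], [0.0, 0.0, 1.0]] [ 0.414 -0.019  1.092] [ 0.14 -0.03 -0.99]
side [[369.2996512252429, 0.0, 321.40334355071957], [0.0, 369.2996512252429, 198.72075678139134], [0.0, 0.0, 1.0]] [ 0.329 -0.493  0.701] [ 0.28  0.6  -0.75]
{'t': 0.1, 'joint_pos': array([-65.48984602,  26.83150324,  -0.6640556 ,  91.87462204,
         0.34594203,  61.38688925,  -3.22521028]), 'dq': array([-0.03289992, -0.14415492,  0.02042733, -0.20808684,  0.04797076,
        0.02797836,  0.04314678]), 'joint_efforts': array([ 9.29268535e-04, -5.21655715e+01, -1.24821128e-02, -2.44367337e+01,
       -5.68462280e-02,  1.41106729e-02,  6.48789660e-05]), 'tcp_pos': array([0.29468095, 0.57881197, 0.23073676]), 'tcp_rot': array([-1.79909317e+02,  8.81687844e-03,  1.53023360e+02]), 'wrist_force': array([-0.21593849, -0.01226232,  0.25194592]), 'wrist_torque': array([ 0.02656162, -0.01950286,  0.0233352 ]), 'grip_force': 0.0, 'finger_gap': 0.09201658333722314}
```

View pics/top0.png

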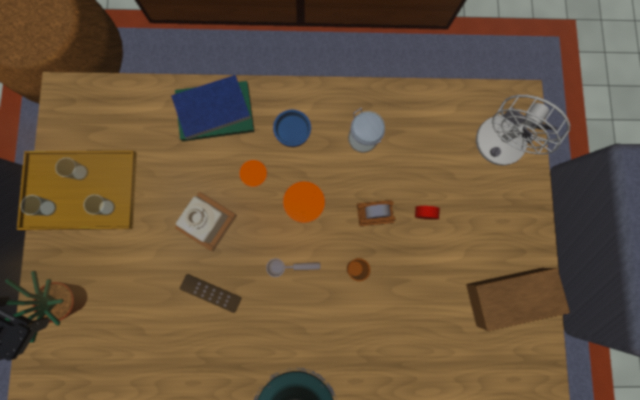

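View pics/side0.png

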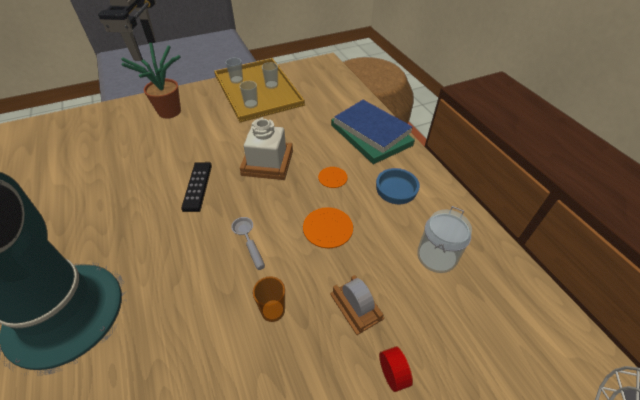

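The top view shows the stand with the lid at (376,212), the large coaster at (304,202) and the jar at (206,220). The red look-alike is at (427,212). In the side view the lid is at (357,296), with the jar's neck and thread at (263,128).

```bash
python3 - <<'E'
from h import *
for n in('top','side'):
    z=np.load(n+'0.npz'); im,D,K,T=z['im'],z['D'],z['K'],z['T']
    P=cloud(D,K,T); ok=D>0
    hsv=cv2.cvtColor(im,cv2.COLOR_RGB2HSV)
    m=((hsv[...,0]<14)&(hsv[...,1]>225)&(hsv[...,2]>200)).astype(np.uint8)
    cs,_=cv2.findContours(m,0,1)
    for c in cs:
        if cv2.contourArea(c)>200:
            w=np.array([onz(K,T,u,v,.005)[:2] for u,v in c[:,0]],np.float32); print(n,'orange',cv2.minAreaRect(w), cv2.minEnclosingCircle(w))
    def reg(name,cx,cy,r,lo,hi):
        s=ok&(abs(P[...,0]-cx)<r)&(abs(P[...,1]-cy)<r)&(P[...,2]>lo)&(P[...,2]<hi)
        q=P[s]; 
        if len(q)<5: print(n,name,len(q));return
        print(n,name,len(q),cv2.minAreaRect(q[:,:2].astype(np.float32)),'med',np.median(q,0).round(4),'zmax',q[:,2].max().round(4))
    jc=onz(K,T,*((206,220) if n=='top' else (266,150)),.08); sc=onz(K,T,*((376,212) if n=='top' else (357,300)),.03)
    print(jc,sc)
    reg('caddy',jc[0],jc[1],.12,.022,.038); reg('shoulder',jc[0],jc[1],.1,.095,.105); reg('neck',jc[0],jc[1],.1,.108,.15);reg('necktop',jc[0],jc[1],.1,.133,.15)
    reg('stand',sc[0],sc[1],.1,.024,.034); reg('lid',sc[0],sc[1],.1,.045,.085)
    # crops
    a=im[170:260,160:250] if n=='top' else im[100:190,220:310]
    b=im[190:240,350:400] if n=='top' else im[265:335,325:395]
    A=cv2.resize(a,(540,540),interpolation=cv2.INTER_CUBIC); 
    save('c_%s.png'%n,A); save('s_%s.png'%n,cv2.resize(b,(400,400),interpolation=3))
E
python3 -c "
import cv2,numpy as np
a=cv2.imread('pics/c_top.png');b=cv2.imread('pics/c_side.png')
cv2.imwrite('pics/jars.png',np.hstack([cv2.resize(x,(400,400)) for x in(a,b)]))"
```

```text
[0.50494415 0.23511241 0.08      ] [ 0.53368671 -0.22160438  0.03      ]
top caddy 610 ((0.5071929097175598, 0.24928238987922668), (0.11935523897409439, 0.11972051113843918), 58.0999870300293) med [0.4929 0.2229 0.0293] zmax 0.0378
top shoulder 470 ((0.5076087117195129, 0.24951720237731934), (0.08708019554615021, 0.08594886213541031), 58.12420654296875) med [0.5053 0.2447 0.0973] zmax 0.1039
top neck 369 ((0.5079808831214905, 0.2500928044319153), (0.05561884865164757, 0.055410657078027725), 1.6900348663330078) med [0.5072 0.248  0.1303] zmax 0.1386
top necktop 96 ((0.5085751414299011, 0.24874991178512573), (0.04446994140744209, 0.04279230907559395), 46.22600173950195) med [0.5048 0.2481 0.1346] zmax 0.1386
top stand 243 ((0.5339503884315491, -0.22371745109558105), (0.053888432681560516, 0.09929386526346207), 5.913165092468262) med [ 0.5172 -0.2239  0.0295] zmax 0.0338
top lid 277 ((0.5337310433387756, -0.2240082025527954), (0.02995886094868183, 0.066337950527668), 4.65629768371582) med [ 0.5324 -0.2188  0.0693] zmax 0.0773
[0.50123537 0.21032652 0.08      ] [ 0.53477762 -0.22500501  
[... 282 characters left out ...]
2424621582031) med [0.5057 0.2316 0.0974] zmax 0.1049
side neck 356 ((0.5103827118873596, 0.25007665157318115), (0.05585899576544762, 0.0561264306306839), 53.30841064453125) med [0.5087 0.2381 0.1277] zmax 0.136
side necktop 47 ((0.5097918510437012, 0.24904486536979675), (0.03730993717908859, 0.03488006070256233), 71.42464447021484) med [0.5083 0.2489 0.1341] zmax 0.136
side stand 415 ((0.535969614982605, -0.22419705986976624), (0.05422617495059967, 0.09926558285951614), 6.080981254577637) med [ 0.5169 -0.2355  0.0288] zmax 0.0337
side lid 631 ((0.5360580086708069, -0.22470009326934814), (0.030953001230955124, 0.06489064544439316), 5.860656261444092) med [ 0.5333 -0.2321  0.0669] zmax 0.0754
```

View pics/jars.png

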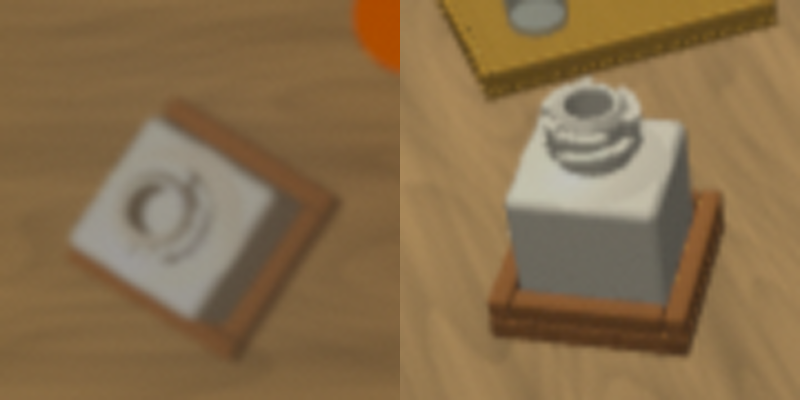

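The jar crops show the square body, the neck and a thread with ridges and gaps. Next I'll get the jar yaw from the depth profile and locate the coaster and bystanders.

Run:
```python
from h import *
for n in('top','side'):
    z=np.load(n+'0.npz'); im,D,K,T=z['im'],z['D'],z['K'],z['T']
    P=cloud(D,K,T); hsv=cv2.cvtColor(im,cv2.COLOR_RGB2HSV)
    uv=(304,202) if n=='top' else (328,227); print(hsv[uv[1],uv[0]])
    h0=hsv[uv[1],uv[0]].astype(int)
    m=(abs(hsv.astype(int)-h0).max(2)<30).astype(np.uint8)
    for c in cv2.findContours(m,0,1)[0]:
        if cv2.contourArea(c)>200:
            w=np.array([onz(K,T,u,v,.005)[:2] for u,v in c[:,0]],np.float32); print(n,'orange',cv2.minEnclosingCircle(w),cv2.fitEllipse(w))
    c=np.array([.508,.2495] if n=='top' else [.5103,.2495])
    r=np.hypot(P[...,0]-c[0],P[...,1]-c[1]); a=np.degrees(np.arctan2(P[...,1]-c[1],P[...,0]-c[0]))%360
    s=(r>.0235)&(r<.0282)&(P[...,2]>.1)
    print(n,[(k,int(s[(a>=k)&(a<k+10)].sum()),round(float(np.median(P[...,2][s&(a>=k)&(a<k+10)])*1000)) if (s&(a>=k)&(a<k+10)).any() else None) for k in range(0,360,10)])
```

```text
[ 13 255 173]
top orange ((0.5665056109428406, -0.01920025609433651), 0.05724162980914116) ((0.5666633248329163, -0.019336408004164696), (0.11123792082071304, 0.11237724125385284), 147.76930236816406)
top orange ((0.6483615040779114, 0.12694664299488068), 0.03702625632286072) ((0.6480536460876465, 0.12698322534561157), (0.071220763027668, 0.07186204195022583), 0.021978186443448067)
top [(0, 3, 130), (10, 3, 127), (20, 3, 132), (30, 2, 124), (40, 2, 119), (50, 1, 118), (60, 0, None), (70, 2, 130), (80, 2, 132), (90, 3, 130), (100, 4, 129), (110, 4, 129), (120, 4, 131), (130, 4, 130), (140, 3, 127), (150, 4, 119), (160, 4, 119), (170, 3, 118), (180, 2, 132), (190, 6, 126), (200, 8, 128), (210, 4, 128), (220, 7, 123), (230, 6, 125), (240, 7, 129), (250, 7, 126), (260, 7, 128), (270, 7, 103), (280, 6, 118), (290, 3, 119), (300, 6, 118), (310, 7, 129), (320, 4, 130), (330, 2, 129), (340, 3, 128), (350, 4, 127)]
[ 14 242 196]
side orange ((0.5670759677886963, -0.021104613319039345), 0.05873674526810646) ((0.5670461058616638, -0.02117946185171604), (0.11354369670152664, 0.11565788835287094), 66.33148193359375)
side orange ((0.6488000154495239, 0.1236817017197609), 0.038223497569561005) ((0.648875892162323, 0.12374435365200043), (0.07235617190599442, 0.07380316406488419), 63.487579345703125)
side [(0, 3, 128), (10, 2, 128), (20, 2, 128), (30, 0, None), (40, 0, None), (50, 0, None), (60, 0, None), (70, 2, 131), (80, 0, None), (90, 0, None), (100, 1, 128), (110, 1, 129), (120, 1, 128), (130, 3, 129), (140, 4, 127), (150, 1, 119), (160, 1, 118), (170, 2, 117), (180, 5, 114), (190, 9, 114), (200, 7, 128), (210, 10, 117), (220, 10, 123), (230, 7, 125), (240, 7, 124), (250, 6, 122), (260, 6, 120), (270, 8, 117), (280, 2, 116), (290, 4, 117), (300, 5, 117), (310, 9, 117), (320, 9, 124), (330, 3, 112), (340, 4, 121), (350, 3, 129)]
```

Request:
play_rows(steps=[{"fingers": 1, "tx": -0.43, "ty": -0.45, "tz": 0, "turn": 0}, {"fingers": 1, "tx": -0.43, "ty": -0.45, "tz": 0, "turn": 0}, {"fingers": 1, "tx": -0.43, "ty": -0.45, "tz": 0, "turn": 0}, {"fingers": 1, "tx": -0.43, "ty": -0.45, "tz": 0, "turn": 0}, {"fingers": 1, "tx": -0.43, "ty": -0.45, "tz": 0, "turn": 0}, {"fingers": 1, "tx": -0.43, "ty": -0.45, "tz": 0, "turn": 0}, {"fingers": 1, "tx": -0.43, "ty": -0.45, "tz": 0, "turn": 0}, {"fingers": 1, "tx": -0.43, "ty": -0.45, "tz": 0, "turn": 0}], force=25)

```text
t: 0.9
tcp_pos: [0.4024, 0.2196, 0.2315]
tcp_rot: [180.0, -0.0, 153.0]
wrist_force: [1.2, -0.9, 0.1]
finger_gap: 0.0918
grip_force: 0.0
```

Request:
play_rows(steps=[{"fingers": 1, "tx": -0.43, "ty": -0.45, "tz": 0, "turn": 0}, {"fingers": 1, "tx": -0.43, "ty": -0.45, "tz": 0, "turn": 0}, {"fingers": 1, "tx": -0.43, "ty": -0.45, "tz": 0, "turn": 0}, {"fingers": 1, "tx": -0.43, "ty": -0.45, "tz": 0, "turn": 0}, {"fingers": 1, "tx": -0.43, "ty": -0.45, "tz": 0, "turn": 0}, {"fingers": 1, "tx": -0.43, "ty": -0.45, "tz": 0, "turn": 0}, {"fingers": 1, "tx": -0.43, "ty": -0.45, "tz": 0, "turn": 0}, {"fingers": 1, "tx": -0.43, "ty": -0.45, "tz": 0, "turn": 0}])

```text
t: 1.7
tcp_pos: [0.5099, -0.1377, 0.2315]
tcp_rot: [180.0, -0.0, 153.0]
wrist_force: [0.3, -0.8, 0.4]
finger_gap: 0.0924
grip_force: 0.0
```

Request:
play_rows(steps=[{"fingers": 1, "tx": 0, "ty": 0, "tz": 0, "turn": 0.09}, {"fingers": 1, "tx": 0, "ty": 0, "tz": 0, "turn": 0.09}, {"fingers": 1, "tx": 0, "ty": 0, "tz": 0, "turn": 0.09}, {"fingers": 1, "tx": 0, "ty": 0, "tz": 0, "turn": 0.09}, {"fingers": 1, "tx": 0, "ty": 0, "tz": 0, "turn": 0.09}, {"fingers": 1, "tx": 0, "ty": 0, "tz": 0, "turn": 0.09}, {"fingers": 1, "tx": 0, "ty": 0, "tz": 0, "turn": 0.09}, {"fingers": 1, "tx": 0, "ty": 0, "tz": 0, "turn": 0}])

```text
t: 2.5
tcp_pos: [0.5095, -0.1359, 0.2313]
tcp_rot: [-180.0, 0.0, 96.3]
wrist_force: [-0.3, -0.4, -0.1]
finger_gap: 0.0919
grip_force: 0.0
```

Request:
play_rows(steps=[{"fingers": 1, "tx": -0.404, "ty": 0.07, "tz": 0, "turn": 0}, {"fingers": 1, "tx": -0.404, "ty": 0.07, "tz": 0, "turn": 0}, {"fingers": 1, "tx": -0.404, "ty": 0.07, "tz": 0, "turn": 0}, {"fingers": 1, "tx": 0, "ty": 0, "tz": 0.45, "turn": 0}, {"fingers": 1, "tx": 0, "ty": 0, "tz": 0.45, "turn": 0}, {"fingers": 1, "tx": 0, "ty": 0, "tz": 0.45, "turn": 0}, {"fingers": 1, "tx": 0, "ty": 0, "tz": 0.45, "turn": 0}, {"fingers": 1, "tx": 0, "ty": 0, "tz": 0.4, "turn": 0}])

```text
t: 3.3
tcp_pos: [0.5349, -0.2243, 0.0647]
tcp_rot: [-179.9, -0.0, 96.5]
wrist_force: [0.2, -0.5, 0.5]
finger_gap: 0.0923
grip_force: 0.0
```

Request:
play_rows(steps=[{"fingers": 0.6, "tx": 0, "ty": 0, "tz": 0, "turn": 0}, {"fingers": 0.6, "tx": 0, "ty": 0, "tz": 0, "turn": 0}, {"fingers": 0.6, "tx": 0, "ty": 0, "tz": 0, "turn": 0}, {"fingers": 0.2, "tx": 0, "ty": 0, "tz": 0, "turn": 0}, {"fingers": 0.2, "tx": 0, "ty": 0, "tz": 0, "turn": 0}, {"fingers": 0.2, "tx": 0, "ty": 0, "tz": 0, "turn": 0}, {"fingers": 0.2, "tx": 0, "ty": 0, "tz": 0, "turn": 0}, {"fingers": 0.2, "tx": 0, "ty": 0, "tz": 0, "turn": 0}])

```text
t: 4.1
tcp_pos: [0.5355, -0.2246, 0.0668]
tcp_rot: [180.0, 0.0, 96.3]
wrist_force: [0.1, 0.1, 0.4]
finger_gap: 0.0301
grip_force: 4.6
```

Request:
play_rows(steps=[{"fingers": 0.2, "tx": 0, "ty": 0, "tz": 0, "turn": 0}, {"fingers": 0.2, "tx": 0, "ty": 0, "tz": -0.4, "turn": 0}, {"fingers": 0.2, "tx": 0, "ty": 0, "tz": -0.4, "turn": 0}, {"fingers": 0.2, "tx": 0, "ty": 0, "tz": -0.4, "turn": 0}, {"fingers": 0.2, "tx": 0.3, "ty": 0.03, "tz": 0, "turn": 0}, {"fingers": 0.2, "tx": 0.5, "ty": 0.05, "tz": 0, "turn": 0}, {"fingers": 0.2, "tx": 0.5, "ty": 0.05, "tz": 0, "turn": 0}, {"fingers": 0.2, "tx": 0.5, "ty": 0.05, "tz": 0, "turn": 0}])

```text
t: 4.9
tcp_pos: [0.5337, -0.0877, 0.1566]
tcp_rot: [180.0, -0.0, 96.3]
wrist_force: [-0.3, 1.6, -1.0]
finger_gap: 0.0292
grip_force: 25.0
```

Request:
play_rows(steps=[{"fingers": 0.2, "tx": 0.5, "ty": 0.05, "tz": 0, "turn": 0}, {"fingers": 0.2, "tx": 0.36, "ty": 0.02, "tz": 0, "turn": 0}, {"fingers": 0.2, "tx": 0, "ty": 0, "tz": 0.3, "turn": 0}, {"fingers": 0.2, "tx": 0, "ty": 0, "tz": 0.3, "turn": 0}, {"fingers": 0.2, "tx": 0, "ty": 0, "tz": 0.3, "turn": 0}, {"fingers": 0.2, "tx": 0, "ty": 0, "tz": 0.15, "turn": 0}, {"fingers": 0.2, "tx": 0, "ty": 0, "tz": 0, "turn": 0}, {"fingers": 0.2, "tx": 0, "ty": 0, "tz": 0, "turn": 0}])

```text
t: 5.7
tcp_pos: [0.5324, -0.0247, 0.0783]
tcp_rot: [180.0, 0.0, 96.3]
wrist_force: [-0.5, 0.3, -1.3]
finger_gap: 0.0296
grip_force: 25.0
```

Run:
```python
from h import *
s=manip.get_state(); print(s['tcp_pos'],s['tcp_rot'],s['wrist_force'],s['finger_gap'],s['grip_force'],s['joint_pos'])
im,D,K,T=cap('side'); save('g1.png',cv2.resize(im[120:290,240:440],(800,680)[:2],interpolation=3)[:600])
P=cloud(D,K,T); q=P[(D>0)&(abs(P[...,0]-.53)<.06)&(abs(P[...,1]+.025)<.06)&(P[...,2]>.008)&(P[...,2]<.045)]
print(len(q),q[:,2].min(),cv2.minAreaRect(q[:,:2].astype(np.float32)))
```

```text
[ 0.53243991 -0.02466983  0.07826971] [1.79974253e+02 1.30204307e-02 9.62901868e+01] [-0.53518018  0.26329938 -1.25546212] 0.029595089289065277 24.994826220790856 [-23.31117277  30.01926081  28.1554168  115.99440616 -21.97668182
  39.07894557  25.2296396 ]
65 0.020847093347743692 ((0.5241831541061401, -0.03588973730802536), (0.026151753962039948, 0.06070089340209961), 35.2134895324707)
```

View pics/g1.png

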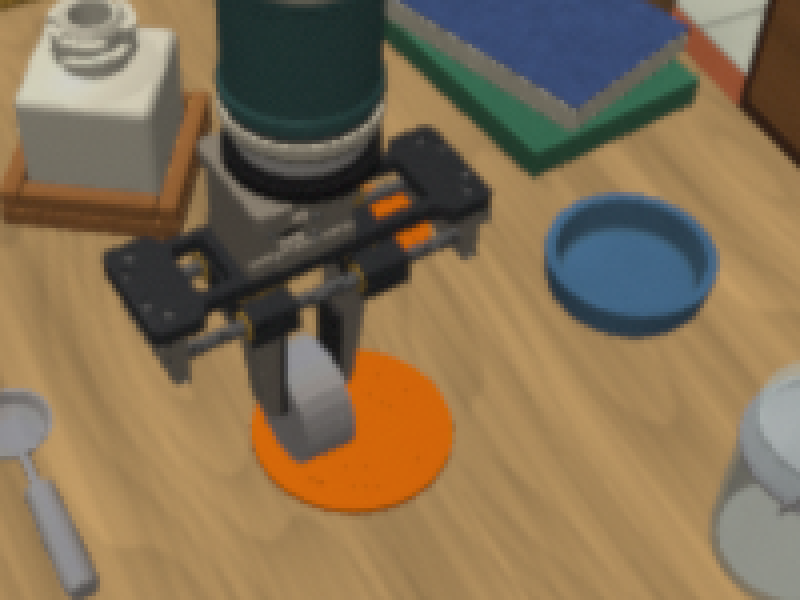

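The lid is held at crop (312,400), on edge over the robot-side half of the coaster, with its mouth facing away. Next I lower it and release it.

Request:
play_rows(steps=[{"fingers": 0.2, "tx": 0, "ty": 0, "tz": 0.1, "turn": 0}, {"fingers": 0.2, "tx": 0, "ty": 0, "tz": 0.07, "turn": 0}, {"fingers": 0.2, "tx": 0, "ty": 0, "tz": 0.02, "turn": 0}, {"fingers": 0.2, "tx": 0, "ty": 0, "tz": 0, "turn": 0}, {"fingers": 0.2, "tx": 0, "ty": 0, "tz": 0, "turn": 0}])

```text
t: 6.25
tcp_pos: [0.5321, -0.0243, 0.0636]
tcp_rot: [180.0, 0.0, 96.3]
wrist_force: [-0.4, 0.0, -0.4]
finger_gap: 0.0296
grip_force: 25.0
```

Request:
play_rows(steps=[{"fingers": 0.4, "tx": 0, "ty": 0, "tz": 0, "turn": 0}, {"fingers": 0.6, "tx": 0, "ty": 0, "tz": 0, "turn": 0}, {"fingers": 1, "tx": 0, "ty": 0, "tz": 0, "turn": 0}, {"fingers": 1, "tx": 0, "ty": 0, "tz": 0, "turn": 0}, {"fingers": 1, "tx": 0, "ty": 0, "tz": 0, "turn": 0}, {"fingers": 1, "tx": 0, "ty": 0, "tz": -0.1, "turn": 0}, {"fingers": 1, "tx": 0, "ty": 0, "tz": -0.08, "turn": 0}, {"fingers": 1, "tx": 0, "ty": 0, "tz": 0, "turn": 0}])

```text
t: 7.05
tcp_pos: [0.5329, -0.0244, 0.0783]
tcp_rot: [179.9, 0.0, 96.3]
wrist_force: [0.4, -0.0, -0.1]
finger_gap: 0.0906
grip_force: 0.0
```

Run:
```python
from h import *
s=manip.get_state(); print(s['tcp_pos'],s['finger_gap'],s['wrist_force'])
im,D,K,T=cap('side'); save('g2.png',cv2.resize(im[150:260,260:390],(780,660),interpolation=3)[:600])
```

```text
[ 0.53288775 -0.02435843  0.07825637] 0.09064684657878953 [ 0.4283348  -0.00940588 -0.08027596]
```

View pics/g2.png

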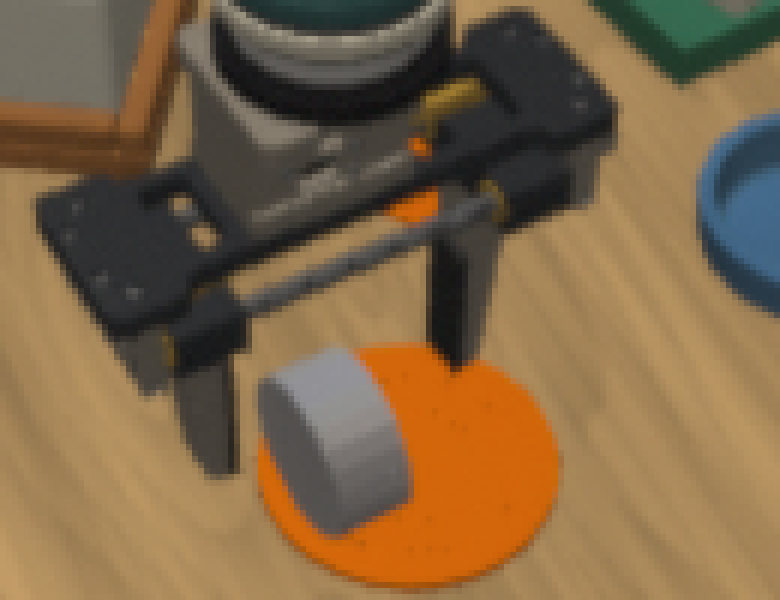

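The lid stands free on edge at crop (335,440), between the open fingers. I'll check whether it has rolled sideways.

Run:
```python
from h import *
for n in('side','top'):
    im,D,K,T=cap(n); P=cloud(D,K,T)
    hsv=cv2.cvtColor(im,cv2.COLOR_RGB2HSV)
    s=(D>0)&(abs(P[...,0]-.53)<.1)&(abs(P[...,1]+.03)<.08)&(P[...,2]>.012)&(P[...,2]<.09)
    a=im.astype(int); g=(a.max(2)-a.min(2)<35)&(a.min(2)>70)
    for lo in(.02,.05,.06):
        q=P[s&g&(P[...,2]>lo)]
        if len(q)>5: print(n,lo,len(q),q.min(0).round(3),q.max(0).round(3),cv2.minAreaRect(q[:,:2].astype(np.float32)))
print(manip.get_state()['t'])
```

```text
side 0.02 501 [ 0.516 -0.058  0.021] [0.55  0.005 0.073] ((0.5327590107917786, -0.025765620172023773), (0.029642123728990555, 0.06407570093870163), 5.206693649291992)
side 0.05 328 [ 0.517 -0.055  0.05 ] [ 0.55  -0.001  0.073] ((0.5329464077949524, -0.02732119895517826), (0.02955128811299801, 0.05558044835925102), 5.206693649291992)
side 0.06 235 [ 0.517 -0.05   0.06 ] [ 0.549 -0.001  0.073] ((0.5329276919364929, -0.024764997884631157), (0.02959289401769638, 0.04900208115577698), 6.038539886474609)
7.2
```

Request:
play_rows(steps=[{"fingers": 1, "tx": 0, "ty": 0.16, "tz": 0, "turn": 0}, {"fingers": 1, "tx": 0, "ty": 0.14, "tz": 0, "turn": 0}, {"fingers": 1, "tx": 0, "ty": 0.07, "tz": 0, "turn": 0}, {"fingers": 1, "tx": 0, "ty": 0.06, "tz": 0, "turn": 0}, {"fingers": 1, "tx": 0, "ty": 0.06, "tz": 0, "turn": 0}, {"fingers": 1, "tx": 0, "ty": 0.06, "tz": 0, "turn": 0}, {"fingers": 1, "tx": 0, "ty": 0.06, "tz": 0, "turn": 0}, {"fingers": 1, "tx": 0, "ty": 0.06, "tz": 0, "turn": 0}])

```text
t: 8.0
tcp_pos: [0.5824, -0.0187, 0.0771]
tcp_rot: [180.0, -0.0, 96.3]
wrist_force: [-0.8, -0.6, 1.6]
finger_gap: 0.0916
grip_force: 0.1
```

Request:
play_rows(steps=[{"fingers": 1, "tx": 0, "ty": 0.06, "tz": 0, "turn": 0}, {"fingers": 1, "tx": 0, "ty": 0.05, "tz": 0, "turn": 0}, {"fingers": 1, "tx": 0, "ty": 0, "tz": 0, "turn": 0}, {"fingers": 1, "tx": 0, "ty": 0, "tz": 0, "turn": 0}, {"fingers": 1, "tx": 0, "ty": 0, "tz": 0, "turn": 0}])

```text
t: 8.5
tcp_pos: [0.59, -0.0179, 0.0771]
tcp_rot: [-180.0, -0.0, 96.3]
wrist_force: [-0.1, 0.1, 0.1]
finger_gap: 0.0919
grip_force: 0.0
```

```bash
cat > m.py <<'E'
from h import *
print(manip.get_state()['tcp_pos'],manip.get_state()['wrist_force'],manip.get_state()['t'])
for n in('side','top'):
    im,D,K,T=cap(n); P=cloud(D,K,T); a=im.astype(int)
    s=(D>0)&(abs(P[...,0]-.56)<.1)&(abs(P[...,1]+.03)<.08)&(a.max(2)-a.min(2)<35)&(a.min(2)>70)
    q=P[s&(P[...,2]>.012)&(P[...,2]<.09)]
    print(n,len(q),q.min(0).round(3) if len(q) else 0,q.max(0).round(3) if len(q) else 0)
    t=P[s&(P[...,2]>.03)&(P[...,2]<.04)]
    if len(t)>9: print(cv2.minEnclosingCircle(t[:,:2].astype(np.float32)),np.median(t,0).round(4))
E
python3 m.py
```

```text
[ 0.59001378 -0.0179275   0.07705036] [-0.13205326  0.07998296  0.09478423] 8.5
side 630 [ 0.546 -0.052  0.012] [0.616 0.014 0.09 ]
((0.5835667252540588, -0.019055407494306564), 0.03355389088392258) [ 0.5836 -0.0216  0.0341]
top 0 0 0
```

Request:
play_rows(steps=[{"fingers": 1, "tx": -0.01, "ty": -0.09, "tz": 0, "turn": 0}, {"fingers": 1, "tx": 0, "ty": 0, "tz": 0.2, "turn": 0}, {"fingers": 1, "tx": 0, "ty": 0, "tz": 0.2, "turn": 0}, {"fingers": 1, "tx": 0, "ty": 0, "tz": 0.2, "turn": 0}, {"fingers": 1, "tx": 0, "ty": 0, "tz": 0.03, "turn": 0}, {"fingers": 0.8, "tx": 0, "ty": 0, "tz": 0, "turn": 0}, {"fingers": 0.8, "tx": 0, "ty": 0, "tz": 0, "turn": 0}, {"fingers": 0.6, "tx": 0, "ty": 0, "tz": 0, "turn": 0}], force=25)

```text
t: 9.4
tcp_pos: [0.5841, -0.0194, 0.0303]
tcp_rot: [179.9, 0.0, 96.3]
wrist_force: [-0.3, -1.3, 0.9]
finger_gap: 0.0698
grip_force: 0.5
```

Request:
play_rows(steps=[{"fingers": 0.6, "tx": 0, "ty": 0, "tz": 0, "turn": 0}, {"fingers": 0.6, "tx": 0, "ty": 0, "tz": 0, "turn": 0}, {"fingers": 0.6, "tx": 0, "ty": 0, "tz": 0, "turn": 0}, {"fingers": 0.6, "tx": 0, "ty": 0, "tz": 0, "turn": 0}])

```text
t: 9.8
tcp_pos: [0.584, -0.0194, 0.0303]
tcp_rot: [179.9, -0.0, 96.3]
wrist_force: [0.2, -0.4, 3.7]
finger_gap: 0.0657
grip_force: 25.0
```

```bash
python3 m.py; python3 -c "
from h import *
print(manip.get_state()['joint_pos'].round(1))"
```

```text
[ 0.58398433 -0.01935554  0.03034285] [ 0.15189609 -0.43128595  3.70500729] 9.8
side 537 [ 0.554 -0.052  0.012] [0.621 0.011 0.073]
((0.5864782929420471, -0.02003852091729641), 0.03370258957147598) [ 0.589  -0.024   0.0341]
top 0 0 0
[-20.5  38.2  25.2 109.4 -25.4  37.8  26.7]
```

Request:
play_rows(steps=[{"fingers": 0.6, "tx": 0, "ty": 0, "tz": -0.2, "turn": 0}, {"fingers": 0.6, "tx": 0, "ty": 0, "tz": -0.45, "turn": 0}, {"fingers": 0.6, "tx": 0, "ty": 0, "tz": -0.55, "turn": 0}, {"fingers": 0.6, "tx": 0, "ty": 0, "tz": -0.55, "turn": 0}, {"fingers": 0.6, "tx": 0, "ty": 0, "tz": -0.45, "turn": 0}, {"fingers": 0.6, "tx": 0.25, "ty": -0.04, "tz": -0.1, "turn": 0}, {"fingers": 0.6, "tx": 0.4, "ty": -0.06, "tz": 0, "turn": 0}, {"fingers": 0.6, "tx": 0.5, "ty": -0.08, "tz": 0, "turn": 0}])

```text
t: 10.7
tcp_pos: [0.5606, 0.0643, 0.2037]
tcp_rot: [179.9, 0.0, 96.1]
wrist_force: [0.1, 0.0, 0.1]
finger_gap: 0.0654
grip_force: 25.0
```

Request:
play_rows(steps=[{"fingers": 0.6, "tx": 0.55, "ty": -0.09, "tz": 0, "turn": 0}, {"fingers": 0.6, "tx": 0.55, "ty": -0.09, "tz": 0, "turn": 0}, {"fingers": 0.6, "tx": 0.55, "ty": -0.09, "tz": 0, "turn": 0}, {"fingers": 0.6, "tx": 0.5, "ty": -0.08, "tz": 0, "turn": 0}, {"fingers": 0.6, "tx": 0.27, "ty": -0.04, "tz": 0, "turn": 0}, {"fingers": 0.6, "tx": 0.1, "ty": -0.02, "tz": 0, "turn": 0}, {"fingers": 0.6, "tx": 0, "ty": 0, "tz": 0, "turn": 0}, {"fingers": 0.6, "tx": 0, "ty": 0, "tz": 0, "turn": 0}])

```text
t: 11.5
tcp_pos: [0.5098, 0.2476, 0.2026]
tcp_rot: [180.0, 0.0, 96.2]
wrist_force: [0.3, -0.5, -0.4]
finger_gap: 0.0655
grip_force: 25.0
```

Run:
```python
from h import *
s=manip.get_state(); print(s['tcp_pos'],s['tcp_rot'],s['wrist_force'],s['finger_gap'],s['joint_pos'].round(1))
im,D,K,T=cap('side'); save('g3.png',cv2.resize(im[60:190,200:360],(738,600),interpolation=3))
P=cloud(D,K,T);a=im.astype(int)
c=s['tcp_pos']; r=np.hypot(P[...,0]-c[0],P[...,1]-c[1])
m=(D>0)&(r<.04)&(a.max(2)-a.min(2)<35)&(P[...,2]>.165)&(P[...,2]<.22)
q=P[m]; print(len(q),q.min(0),q.max(0),cv2.minEnclosingCircle(q[:,:2].astype(np.float32)))
```

```text
[0.50978524 0.24760556 0.20259384] [1.79984360e+02 4.33232414e-02 9.62054932e+01] [ 0.28995768 -0.51465717 -0.41063641] 0.06552495418967484 [-52.7  21.9  29.5 106.9 -13.   54.5 -11.2]
695 [0.47189631 0.21288818 0.17535712] [0.54917379 0.28306432 0.21992674] ((0.5100449323654175, 0.2439652383327484), 0.039228856563568115)
```

View pics/g3.png

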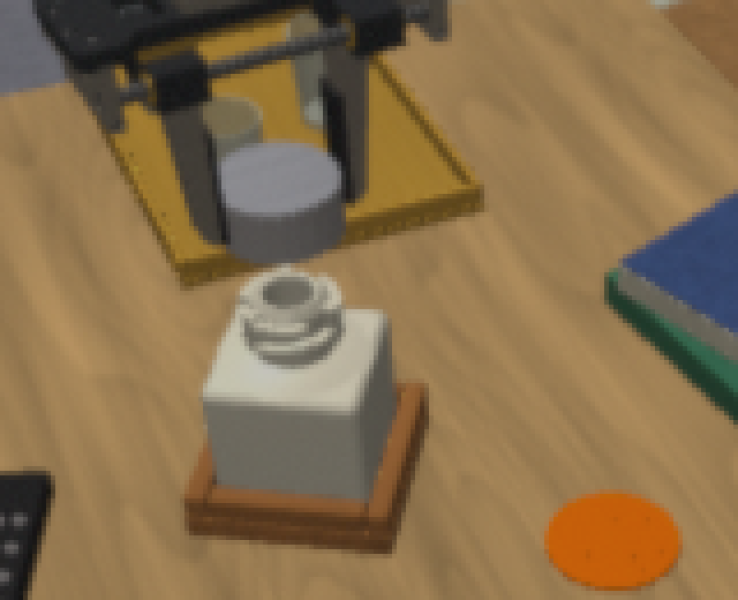

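The lid is level in the grip at crop (280,190), above the neck at (290,300). I'll check the centring with one more measurement.

Run:
```python
from h import *
im,D,K,T=cap('side'); P=cloud(D,K,T); a=im.astype(int)
g=(D>0)&(a.max(2)-a.min(2)<35)&(a.min(2)>60)
c=np.array([.51,.2475]); th=np.radians(6.2); u=np.array([np.cos(th),np.sin(th)]); v=np.array([-u[1],u[0]])
def chord(zlo,zhi,c,w):
    s=g&(P[...,2]>zlo)&(P[...,2]<zhi); q=P[s][:,:2]-c; A=q@u;B=q@v
    m=(abs(A)<w)&(abs(B)<.06); return B[m].min(),B[m].max(),(B[m].min()+B[m].max())/2,m.sum()
print('lid',chord(.203,.213,c,.012), 'top only z', np.median(P[g&(np.hypot(P[...,0]-.51,P[...,1]-.2475)<.02)&(P[...,2]>.19)][:,2]))
# lid silhouette centre: colour rows, cast edge pixels on the top plane
v0,u0=proj(K,T,[.51,.2475,.207])[::-1]; print(u0,v0)
for p in([.51,.2475,.207],[.5103,.2495,.1355]): print(proj(K,T,p))
# neck centre from mouth hole/neck outline at 0.1355
s=g&(P[...,2]>.112)&(P[...,2]<.14)&(np.hypot(P[...,0]-.51,P[...,1]-.2495)<.04)
q=P[s]; print('neck',cv2.minEnclosingCircle(q[:,:2].astype(np.float32)))
```

```text
lid (np.float64(-0.03397745683888267), np.float64(0.03420818415045829), np.float64(0.00011536365578780974), np.int64(171)) top only z 0.2064731602773731
258.8849239832318 98.14277673164625
(np.float64(258.8849239832318), np.float64(98.14277673164625))
(np.float64(262.1030270357532), np.float64(122.54907421728963))
neck ((0.5105458498001099, 0.2499033808708191), 0.03010011464357376)
```

Request:
play_rows(steps=[{"fingers": 0.6, "tx": 0.027, "ty": 0.01, "tz": 0.2, "turn": 0}, {"fingers": 0.6, "tx": 0, "ty": 0, "tz": 0.2, "turn": 0}, {"fingers": 0.6, "tx": 0, "ty": 0, "tz": 0.16, "turn": 0}, {"fingers": 0.6, "tx": 0, "ty": 0, "tz": 0.04, "turn": 0}, {"fingers": 0.6, "tx": 0, "ty": 0, "tz": 0.03, "turn": 0}, {"fingers": 0.6, "tx": 0, "ty": 0, "tz": 0, "turn": 0}])

```text
t: 12.2
tcp_pos: [0.5099, 0.2513, 0.1548]
tcp_rot: [-180.0, 0.0, 96.3]
wrist_force: [0.3, -0.0, -0.7]
finger_gap: 0.0657
grip_force: 25.0
```

Request:
play_rows(steps=[{"fingers": 0.6, "tx": 0, "ty": 0, "tz": 0.02, "turn": 0}, {"fingers": 0.6, "tx": 0, "ty": 0, "tz": 0.02, "turn": 0}, {"fingers": 0.6, "tx": 0, "ty": 0, "tz": 0, "turn": 0}])

```text
t: 12.5
tcp_pos: [0.5097, 0.2512, 0.1522]
tcp_rot: [-180.0, 0.0, 96.3]
wrist_force: [-0.6, -0.1, 0.8]
finger_gap: 0.0655
grip_force: 25.0
```

Request:
play_rows(steps=[{"fingers": 0.6, "tx": -0.015, "ty": 0.007, "tz": 0, "turn": 0}, {"fingers": 0.6, "tx": 0, "ty": 0, "tz": 0.015, "turn": 0}, {"fingers": 0.6, "tx": 0, "ty": 0, "tz": 0.01, "turn": 0}, {"fingers": 0.6, "tx": 0, "ty": 0, "tz": 0, "turn": 0}])

```text
t: 12.9
tcp_pos: [0.5104, 0.2504, 0.1509]
tcp_rot: [-180.0, -0.0, 96.3]
wrist_force: [-4.0, -0.9, 6.3]
finger_gap: 0.0658
grip_force: 25.0
```

Request:
play_rows(steps=[{"fingers": 0.6, "tx": 0, "ty": -0.006, "tz": 0, "turn": -0.09}, {"fingers": 0.6, "tx": 0, "ty": 0, "tz": 0, "turn": -0.09}, {"fingers": 0.6, "tx": 0, "ty": 0, "tz": 0, "turn": 0}])

```text
t: 13.2
tcp_pos: [0.5104, 0.2507, 0.1509]
tcp_rot: [179.9, -0.0, 112.6]
wrist_force: [-2.1, -0.9, 5.2]
finger_gap: 0.0658
grip_force: 25.0
```

Request:
play_rows(steps=[{"fingers": 0.6, "tx": 0, "ty": 0, "tz": 0, "turn": -0.08}, {"fingers": 0.6, "tx": 0, "ty": 0, "tz": 0, "turn": 0}])

```text
t: 13.4
tcp_pos: [0.5106, 0.2507, 0.1508]
tcp_rot: [179.9, -0.0, 119.6]
wrist_force: [-2.0, 0.5, 6.0]
finger_gap: 0.0662
grip_force: 25.0
```

Request:
play_rows(steps=[{"fingers": 0.6, "tx": 0, "ty": 0, "tz": 0, "turn": -0.09}, {"fingers": 0.6, "tx": 0, "ty": 0, "tz": 0, "turn": 0}])

```text
t: 13.6
tcp_pos: [0.5103, 0.2503, 0.15]
tcp_rot: [180.0, 0.0, 127.6]
wrist_force: [-0.0, -0.5, -0.2]
finger_gap: 0.0653
grip_force: 25.0
```

Request:
play_rows(steps=[{"fingers": 0.6, "tx": 0, "ty": 0, "tz": 0, "turn": -0.09}, {"fingers": 0.6, "tx": 0, "ty": 0, "tz": 0, "turn": 0}])

```text
t: 13.8
tcp_pos: [0.5101, 0.2502, 0.1498]
tcp_rot: [-180.0, 0.0, 135.6]
wrist_force: [0.4, 0.6, -1.1]
finger_gap: 0.0659
grip_force: 25.0
```

Request:
play_rows(steps=[{"fingers": 0.6, "tx": 0, "ty": 0, "tz": 0.03, "turn": 0}, {"fingers": 0.6, "tx": 0, "ty": 0, "tz": 0.03, "turn": 0}, {"fingers": 0.6, "tx": 0, "ty": 0, "tz": 0, "turn": 0}])

```text
t: 14.1
tcp_pos: [0.5098, 0.2502, 0.1451]
tcp_rot: [-179.9, -0.0, 135.8]
wrist_force: [-0.5, 0.6, -1.1]
finger_gap: 0.0658
grip_force: 25.0
```

Request:
play_rows(steps=[{"fingers": 0.6, "tx": 0, "ty": 0, "tz": 0.03, "turn": 0}, {"fingers": 0.6, "tx": 0, "ty": 0, "tz": 0.02, "turn": 0}, {"fingers": 0.6, "tx": 0, "ty": 0, "tz": 0, "turn": 0}])

```text
t: 14.4
tcp_pos: [0.5099, 0.2503, 0.1417]
tcp_rot: [-180.0, -0.0, 135.9]
wrist_force: [0.4, 0.0, -0.7]
finger_gap: 0.0655
grip_force: 25.0
```

Request:
play_rows(steps=[{"fingers": 0.6, "tx": 0, "ty": 0, "tz": 0.012, "turn": 0}, {"fingers": 0.6, "tx": 0, "ty": 0, "tz": 0.008, "turn": 0}, {"fingers": 0.6, "tx": 0, "ty": 0, "tz": 0, "turn": 0}])

```text
t: 14.7
tcp_pos: [0.51, 0.2503, 0.1404]
tcp_rot: [-180.0, -0.0, 135.9]
wrist_force: [-0.3, 0.3, -1.0]
finger_gap: 0.0654
grip_force: 25.0
```

```bash
python3 -c "
from h import *
s=manip.get_state();print(s['joint_pos'].round(1),s['wrist_torque'],s['wrist_force'],s['tcp_pos'])"
```

```text
[-43.8  25.8  18.1 108.8 -10.6  47.   25.8] [-0.01551715  0.06818121  0.00055914] [-0.33961481  0.32928566 -1.01305162] [0.50999535 0.2503012  0.14043387]
```

Request:
play_rows(steps=[{"fingers": 0.6, "tx": 0, "ty": 0, "tz": 0, "turn": 0.09}, {"fingers": 0.6, "tx": 0, "ty": 0, "tz": 0, "turn": 0.09}, {"fingers": 0.6, "tx": 0, "ty": 0, "tz": 0.004, "turn": 0.045}, {"fingers": 0.6, "tx": 0, "ty": 0, "tz": 0, "turn": 0}])

```text
t: 15.1
tcp_pos: [0.51, 0.2504, 0.1402]
tcp_rot: [180.0, 0.0, 115.7]
wrist_force: [0.2, -0.3, -1.2]
finger_gap: 0.0659
grip_force: 25.0
```

Request:
play_rows(steps=[{"fingers": 0.6, "tx": 0, "ty": 0, "tz": 0.008, "turn": 0.09}, {"fingers": 0.6, "tx": 0, "ty": 0, "tz": 0.008, "turn": 0.09}, {"fingers": 0.6, "tx": 0, "ty": 0, "tz": 0, "turn": 0}])

```text
t: 15.4
tcp_pos: [0.51, 0.2504, 0.1389]
tcp_rot: [-180.0, 0.0, 99.6]
wrist_force: [1.2, -0.1, -0.4]
finger_gap: 0.0656
grip_force: 25.0
```

Request:
play_rows(steps=[{"fingers": 0.6, "tx": 0, "ty": 0, "tz": 0.008, "turn": 0.09}, {"fingers": 0.6, "tx": 0, "ty": 0, "tz": 0.008, "turn": 0.09}, {"fingers": 0.6, "tx": 0, "ty": 0, "tz": 0, "turn": 0}])

```text
t: 15.7
tcp_pos: [0.5099, 0.2503, 0.1377]
tcp_rot: [-180.0, 0.0, 83.5]
wrist_force: [0.1, 0.2, 0.1]
finger_gap: 0.0658
grip_force: 25.0
```

Request:
play_rows(steps=[{"fingers": 0.6, "tx": 0, "ty": 0, "tz": 0.008, "turn": 0.09}, {"fingers": 0.6, "tx": 0, "ty": 0, "tz": 0.008, "turn": 0.06}, {"fingers": 0.6, "tx": 0, "ty": 0, "tz": 0, "turn": 0}])

```text
t: 16.0
tcp_pos: [0.5098, 0.2502, 0.1366]
tcp_rot: [-180.0, 0.0, 70.1]
wrist_force: [-1.1, -0.3, 0.8]
finger_gap: 0.0658
grip_force: 25.0
```

```bash
cat > st.py <<'E'
from h import *
s=manip.get_state();print(s['joint_pos'].round(1),s['wrist_torque'],s['wrist_force'],s['tcp_pos'],s['tcp_rot'])
E
python3 st.py
```

```text
[-55.8  28.4  34.  109.7 -20.9  48.1 -30.8] [-0.28725365  0.36319419 -0.12919946] [-1.09075851 -0.34515242  0.80250672] [0.5098087  0.25018188 0.13662599] [-1.79978829e+02  3.33995729e-02  7.00775417e+01]
```

Still turning freely, and the height matches the groove. I'll continue toward the stop in smaller steps.

Request:
play_rows(steps=[{"fingers": 0.6, "tx": 0, "ty": 0, "tz": 0.006, "turn": 0.06}, {"fingers": 0.6, "tx": 0, "ty": 0, "tz": 0.006, "turn": 0.04}, {"fingers": 0.6, "tx": 0, "ty": 0, "tz": 0, "turn": 0}])

```text
t: 16.3
tcp_pos: [0.5094, 0.2502, 0.1358]
tcp_rot: [-179.9, 0.1, 61.1]
wrist_force: [-3.0, -1.1, 4.7]
finger_gap: 0.0657
grip_force: 25.0
```

```bash
python3 st.py
```

```text
[-57.4  28.9  36.1 109.9 -22.5  48.4 -38.3] [-0.35953562  0.87796439 -0.10151995] [-3.02393181 -1.0883145   4.73661868] [0.50936328 0.25022337 0.13583638] [-1.79923972e+02  5.53161853e-02  6.10906406e+01]
```

Request:
play_rows(steps=[{"fingers": 0.6, "tx": 0, "ty": 0, "tz": 0.003, "turn": 0.04}, {"fingers": 0.6, "tx": 0, "ty": 0, "tz": 0, "turn": 0}])

```text
t: 16.5
tcp_pos: [0.5086, 0.2502, 0.1356]
tcp_rot: [-179.9, 0.1, 57.6]
wrist_force: [-6.6, -2.0, 6.8]
finger_gap: 0.0657
grip_force: 25.0
```

```bash
python3 st.py
```

```text
[-58.   29.1  37.  110.  -23.   48.6 -41.3] [-0.58662457  1.41724517  0.46688317] [-6.57015236 -2.00224068  6.84563941] [0.50857935 0.25019129 0.13559742] [-1.79861856e+02  1.41777711e-01  5.75998142e+01]
```

Request:
play_rows(steps=[{"fingers": 0.6, "tx": -0.007, "ty": -0.011, "tz": -0.003, "turn": 0.02}, {"fingers": 0.6, "tx": 0, "ty": 0, "tz": 0, "turn": 0.02}, {"fingers": 0.6, "tx": 0, "ty": 0, "tz": 0, "turn": 0}], force=40)

```text
t: 16.8
tcp_pos: [0.5088, 0.2507, 0.1357]
tcp_rot: [180.0, 0.0, 53.8]
wrist_force: [-2.8, -1.5, 2.7]
finger_gap: 0.0655
grip_force: 40.0
```

```bash
python3 st.py
```

```text
[-58.8  29.3  38.  110.1 -23.7  48.6 -44.6] [-0.25406899  0.80804191  1.87287188] [-2.77414482 -1.47851854  2.72658277] [0.50878475 0.25070325 0.13567367] [1.79990785e+02 3.40835285e-02 5.38451501e+01]
```

Request:
play_rows(steps=[{"fingers": 0.6, "tx": 0, "ty": 0, "tz": 0, "turn": 0.03}, {"fingers": 0.6, "tx": 0, "ty": 0, "tz": 0, "turn": 0}])

```text
t: 17.0
tcp_pos: [0.5089, 0.2509, 0.1357]
tcp_rot: [-180.0, -0.0, 51.0]
wrist_force: [-2.4, -0.4, 2.1]
finger_gap: 0.0656
grip_force: 40.0
```

```bash
python3 st.py
```

```text
[-59.3  29.5  38.7 110.1 -24.2  48.7 -46.9] [-0.0709374   0.82005829  1.674001  ] [-2.36142234 -0.36409267  2.10303437] [0.50893621 0.25089365 0.1356949 ] [-1.79996528e+02 -1.65506241e-03  5.10339038e+01]
```

Request:
play_rows(steps=[{"fingers": 0.75, "tx": 0, "ty": 0, "tz": 0, "turn": 0}, {"fingers": 0.9, "tx": 0, "ty": 0, "tz": 0, "turn": 0}, {"fingers": 1, "tx": 0, "ty": 0, "tz": 0, "turn": 0}, {"fingers": 1, "tx": 0, "ty": 0, "tz": 0, "turn": 0}, {"fingers": 1, "tx": 0, "ty": 0, "tz": -0.2, "turn": 0}, {"fingers": 1, "tx": 0, "ty": 0, "tz": -0.5, "turn": 0}, {"fingers": 1, "tx": 0, "ty": 0, "tz": -0.5, "turn": 0}, {"fingers": 1, "tx": 0, "ty": 0, "tz": -0.5, "turn": 0}])

```text
t: 17.8
tcp_pos: [0.5092, 0.2499, 0.2656]
tcp_rot: [180.0, -0.0, 50.8]
wrist_force: [0.8, 0.4, -0.2]
finger_gap: 0.0921
grip_force: 0.0
```

Run:
```python
from h import *
s=manip.get_state(); print(s['tcp_pos'],s['wrist_force'],s['wrist_torque'],s['finger_gap'])
im,D,K,T=cap('side'); save('g4.png',cv2.resize(im[40:260,180:470],(790,600),interpolation=3))
P=cloud(D,K,T); q=P[(D>0)&(np.hypot(P[...,0]-.51,P[...,1]-.25)<.027)&(P[...,2]>.12)&(P[...,2]<.16)]
A=np.c_[q[:,:2]-[.51,.25],np.ones(len(q))]; print(len(q),np.linalg.lstsq(A,q[:,2],rcond=None)[0],np.median(q[:,2]))
z=np.load('side0.npz'); P0=cloud(z['D'],z['K'],z['T'])
m=(P0[...,2]>.095)&(P0[...,2]<.105)&(abs(P0[...,0]-.5)<.1)&(abs(P0[...,1]-.24)<.1); print('shoulder ref',np.median(P0[m][:,2]))
```

```text
[0.50923606 0.24992649 0.26560826] [ 0.77483508  0.43690864 -0.23924232] [-0.0114032   0.08561793 -0.00508666] 0.09206899010628479
230 [ 0.00636605 -0.00437862  0.13970898] 0.13974619236684324
shoulder ref 0.09736341415964032
```

View pics/g4.png

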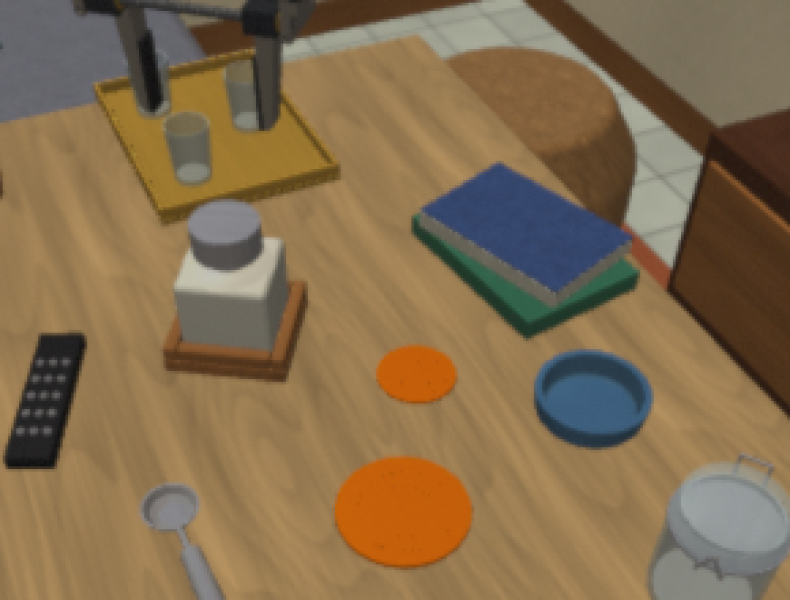

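The lid sits level on the jar at crop (226,235). Its top measures 139.7 mm against 140 expected at home, and the bystanders look undisturbed. I'm handing the job in.

```bash
python3 -c "
from cell import manip
print(manip.job_done())"
```

```text
the job is handed in; nothing more can be done
None
```

The lid was laid mouth-down on the coaster, then screwed onto the jar until the stop held against the turn; its top measures 139.7 mm (140 mm when home), and the job is handed in.

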